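Mix the blue stain and hold it tipped for checking

ROBOT

A 6-joint arm with a two-finger parallel gripper is mounted at the origin on the work surface. World frame = base frame: x ahead of the robot, y to its left, z up, the work surface at z = 0. Lengths are in mm, angles in degrees, forces in N, time in s.
With the tool pointing down it reaches from about 300 to 850 mm from the base axis. Payload 4.2 kg.
Tool frame: the origin (TCP) lies between the finger pads; the fingertips stand 25 mm ahead of it and the grasp point (between the pads) lies 6 mm ahead of it; x points along the fingers, y is the direction in which the jaws open and shut, and the axes are right-handed (so a half turn about x gives the same grasp; the last joint's range is limited). The gripper opens to 91 mm and grips with 3 to 60 N. Pads are 32 mm wide; open, the fingers measure 118 mm over their backs; the gripper's body (76 mm by 178 mm) begins 60 mm behind the grasp point.
Start: joints at [-76.719, 18.312, 89.639, -0, 72.044, -1.146], TCP at [143.262, -556.881, 238.976] pointing down, gripper open.
Joint ranges: [-177.97, 177.97], [-48.28, 115.42], [12.27, 149.76], [-77.06, 257.06], [2.81, 150.46], [-146.56, 146.56]. Speed limits (degrees/s): [147.25, 147.25, 180, 180, 180, 180].

INTERFACE

Orientations are given as [roll, pitch, yaw] about the fixed x, y, z axes, in that order (R = Rz(yaw) Ry(pitch) Rx(roll)).
In Python, from workcell import env gives the robot as it stands.
- The arm moves only by the tool jog_arm, never from a script. Its argument "plan" is one flat list of numbers, 4 for each row, row after row: the shift along the tool's x, y, z in cm, then the turn about the tool's x in units of 6 degrees (1.0 is 6 degrees). In form: [tx, ty, tz, turn, tx, ty, tz, turn, ...]. A call has 1 to 12 rows; each row shifts and turns the commanded pose from where the row before left it, along the tool's axes as they then stand; what a row does not reach is not made up. A row lasts 1/12 s, in which the tool goes at most 41.7 mm and 7.16 degrees, less where a joint would pass 70% of its speed; a pose out of reach is approached as far as the arm can. A call with a gripper value outside its range is refused whole. "claw" is the finger opening in cm, from 0 to 9.12, set as the call begins (left out, the last holds). The fingers move at their own pace and stop on an object; "newtons" is the grip in N (left out, the last holds). Time passes only in rows, so rows that do not move let the fingers close. It gives the time, the measured TCP pose, the force and the opening at its end, in the units of the state.
- env.state(): the state, without advancing time (a new reading comes with each control period).
- env.grab_frame(name): name is "scene" or "side" or "wrist"; returns the picture (480x640x3 uint8, red, green, blue); there is no depth.
- env.calibration(name): a dict with "vertical_fov" (degrees; the focal length in pixels is half the picture's height over the tangent of half this angle, whatever the lens; pixels are square), "cx", "cy" (the principal point, pixels), "origin" and "orientation" of the camera in the world; the wrist camera has in their place "T_tool_cam" (4x4, takes a point from camera to tool coordinates, whose origin is the TCP and whose axes are the tool frame's). Camera axes: x right, y down, z forward; pixel columns grow to the right and rows downward; lengths in mm; the calibration is good to about 2 mm. The wrist camera is an equidistant fisheye: a pixel r from the principal point sees the ray r / f radians off the axis. A picture is of the moment at which its call begins: read the wrist's pose just before it. calibration takes no time and is no camera call.
- env.job_done(): hands the job in, once; it reports no verdict.
The state is a dict: "time_s": time; "qpos": joint angles; "qvel": joint speeds; "effort": joint torques, N m; "ee_pos": TCP position; "ee_rot": TCP orientation; "force": force on the tool from outside, world axes, zero at the start; "torque": the same for the moment, N m; "gripper_width": finger opening in mm.
Only numpy, scipy, OpenCV 4.12 (cv2) and the standard library are available. Lean on these libraries where they do the work, as an engineer would, in place of code of your own. Each camera call takes 0.05 s, during which the arm holds its last target.

TASK

Draw the blue-capped stain bottle out of the wooden rack, press its base down flat on the middle of the mixer's sprung pad until the pad is fully down and keep it down for a second, then lift the bottle, hold it about 20 cm above the white tile and tip it to about 45 degrees (any direction) so that the base can be checked for sediment. Finish while holding the bottle still there, raised and tipped: do not put it down or let go. Leave the other bottles and everything else on the bench where they are.

Things in the scene. Friction and masses are not known exactly. Their poses are not given: they have to be found in the camera images.
- blue_bottle: the stain bottle to use: round amber bottle with a BLUE cap and a blue band, 112 mm tall. Body 38 mm diameter from the underside up to 78 mm, sloping shoulder to 88 mm, screw cap 28 mm diameter from 92 to 112 mm. Weighs 0.1 to 0.2 kg. Starts upright in one of the three holes of the rack (any of them), underside 15 mm above the table, the lower 35 mm hidden in the hole. Origin: centre of its underside; z runs up through the cap.
- blue_bottle_mid (a point): the point on the blue-capped bottle's axis 56 mm above its underside (half its height).
- red_bottle: same shape as the blue-capped bottle but with a red cap and band; leave it in its hole. Origin: centre of its underside.
- yellow_bottle: same shape as the blue-capped bottle but with a yellow cap and band; leave it in its hole. Origin: centre of its underside.
- rack: fixed wooden rack block, 90 (x) x 236 (y) x 50 mm high, with a row of three round holes 42 mm wide, 35 mm deep and 77 mm apart along its y, the middle one at its centre. Stands left or right of the robot, somewhat turned. Origin: centre of its underside; its top is at 50 mm. Fingers have most room when they close along the rack's x (across the row).
- mixer: fixed grey bottle mixer, 130 (x) x 150 (y) mm, top of the housing at 90 mm, with a round black sprung pad with an orange band standing on its middle. On the other side of the robot from the rack. Origin: centre of its underside.
- pad_top (a point): centre of the pad's flat top (60 mm diameter), 112 mm above the table when up; moves down with the pad.
- mixer_pad (a joint): how far the pad is pressed down, in m: 0 up, 0.008 fully down at its stop. Spring: starts to move at about 1.5 N, fully down at about 8 N; comes back up by itself.
- tile: fixed white viewing tile, 120 x 120 x 8 mm, lying on the table between rack and mixer. Origin: centre of its underside.
- jar: bystander: big green lidded jar, 90 mm diameter, 120 mm tall. Origin: centre of its underside.
- blank: bystander: round turned wooden blank, 100 mm diameter, 34 mm high. Origin: centre of its underside.
- brush: bystander: brush lying on the table beyond the rack and mixer, on the robot's left.
- glue: bystander: small white glue bottle with a nozzle, 48 mm diameter, 105 mm tall. Origin: centre of its underside.
- screwdriver: bystander: wooden-handled screwdriver lying on the table near the robot, on its right.
- can: bystander: terracotta-brown can, 66 mm diameter, 70 mm tall, near the robot, on its left. Origin: centre of its underside.
There are look-alikes about, which are no part of the job. Several things have the shape of the tile; the one meant has the colours described above.

How it is judged (in metres and radians):
On the way, in this order (a step that is already met when the one before it is completed fails the run):
1. the blue-capped bottle is drawn up out of the rack in the gripper (z of blue_bottle in the frame of rack above 0.055 m and contact force between blue_bottle and the fingers above 0.5 N), for 0.1 s.
2. the held bottle, upright on the middle of the pad, keeps the pad fully down (value of joint mixer_pad above 0.007 m and contact force between blue_bottle and mixer above 3 N and contact force between blue_bottle and the fingers above 0.5 N and horizontal distance between blue_bottle and pad_top below 0.018 m and angle between blue_bottle's own z axis and vertical below 0.2 rad), for 0.6 s.
At the end, for the whole second after the job is handed in: The gripper holds the blue-capped bottle still (under 0.03 m/s and 0.2 rad/s), its axis 33 to 58 degrees from upright, its middle 16 to 40 cm above the table and within 70 mm of the tile's centre seen from above, nothing but the fingers carrying it; the mixer pad is back up (angle between blue_bottle's own z axis and vertical between 0.58 and 1.02 rad and height (world z) of blue_bottle_mid between 0.16 and 0.4 m and horizontal distance between blue_bottle_mid and tile below 0.07 m and contact force between blue_bottle and the fingers above 0.5 N and linear speed of blue_bottle below 0.03 m/s and angular speed of blue_bottle below 0.2 rad/s and value of joint mixer_pad below 0.002 m and contact force between blue_bottle and rack below 0.1 N and contact force between blue_bottle and mixer below 0.1 N and contact force between blue_bottle and tile below 0.1 N and contact force between blue_bottle and jar below 0.1 N and contact force between blue_bottle and blank below 0.1 N and contact force between blue_bottle and glue below 0.1 N and contact force between blue_bottle and red_bottle below 0.1 N and contact force between blue_bottle and yellow_bottle below 0.1 N); the arm keeps its last pose, push and grip.
It fails at once if another thing on the bench is pushed more than 30 mm (distance of any of red_bottle, yellow_bottle, jar, blank, brush, glue, screwdriver, can from where it was at the start of the episode above 0.03 m).
It fails at once if another bottle, the jar, the can or the blank is tipped over (angle between any of jar, glue, can, blank, red_bottle, yellow_bottle's own z axis and vertical above 0.35 rad).
It also fails if it takes over 58 s, if anything falls off the work surface, if the arm or the gripper's body presses on something with over 40 N, if the wrist force passes 120 N, or if a joint passes its speed limit or range.

## Working session

There is one attempt and no reset: what is moved stays moved. The work goes in short steps, Python scripts to look and compute and a tool call to move; the robot and the scene stay as the last step left them, time stands still between calls to the robot, and variables do not carry over. Pictures are saved under pics/ and viewed, and the job is handed in when it is done.

Besides the shell and the picture viewer there is one more tool, called after "Request:" by a JSON object that holds its "fn" and its "kwargs", one argument or row to a line. jog_arm: Moves the arm, as the interface text tells. Its arguments: {"type":"object","properties":{"plan":{"type":"array"},"claw":{"type":"number"},"newtons":{"type":"number"}},"required":["plan"]}

```bash
mkdir -p pics; ls; python3 - <<'E'
from workcell import env
import cv2
print(env.state())
for n in ("scene","side","wrist"):
    c=env.calibration(n); print(n,c)
    cv2.imwrite(f"pics/{n}0.png",env.grab_frame(n)[:,:,::-1])
E
```

```text
pics
{'time_s': 0.0, 'qpos': array([-7.67169319e+01,  1.83518331e+01,  8.97063941e+01, -1.18006854e-04,
        7.20428493e+01, -1.14348866e+00]), 'qvel': array([ 0.01062041, -0.04671772,  0.0173197 , -0.06911118, -0.08125219,
       -0.01248733]), 'effort': array([-2.40055240e-03, -4.12459731e+01, -2.31970578e+01,  7.26151513e-02,
        4.57321142e-02, -1.14214556e-04]), 'ee_pos': array([ 143.17372074, -556.41881921,  238.11839114]), 'ee_rot': array([-91.07989082,  89.89892344, 103.34670242]), 'force': array([1.03463409, 0.03627   , 0.0291975 ]), 'torque': array([-0.03954288,  0.00324789, -0.02916692]), 'gripper_width': 91.11882509229468}
scene {'vertical_fov': 57.4312466639895, 'cx': 321.44912995705243, 'cy': 232.90148094956763, 'origin': array([ 920.48341431, -519.67646199, 1069.39348206]), 'orientation': array([-147.07106819,   -0.44121494,   40.45360133])}
side {'vertical_fov': 50.107701290991805, 'cx': 318.4468019497587, 'cy': 238.09806017557221, 'origin': array([168.1342959 , 917.69039125, 821.37739128]), 'orientation': array([-126.21742771,   -0.29789669, -158.32368928])}
wrist {'vertical_fov': 65.70646984690485, 'cx': 319.48486256741575, 'cy': 242.29157375711324, 'T_tool_cam': array([[ 5.31965651e-04, -2.40938915e-01,  9.70540136e-01,
        -1.46105517e+02],
       [ 9.99999482e-01, -7.14252778e-04, -7.25427665e-04,
        -2.25564351e-01],
       [ 8.67994743e-04,  9.70540019e-01,  2.40938410e-01,
        -6.78333634e+01],
       [ 0.00000000e+00,  0.00000000e+00,  0.00000000e+00,
         1.00000000e+00]])}
```

View pics/scene0.png

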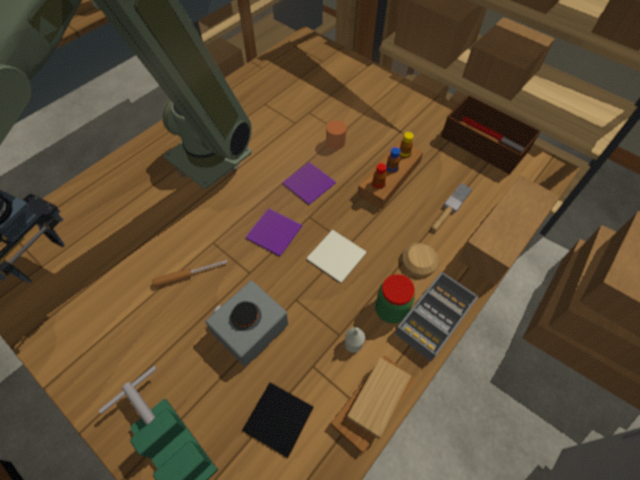

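View pics/side0.png

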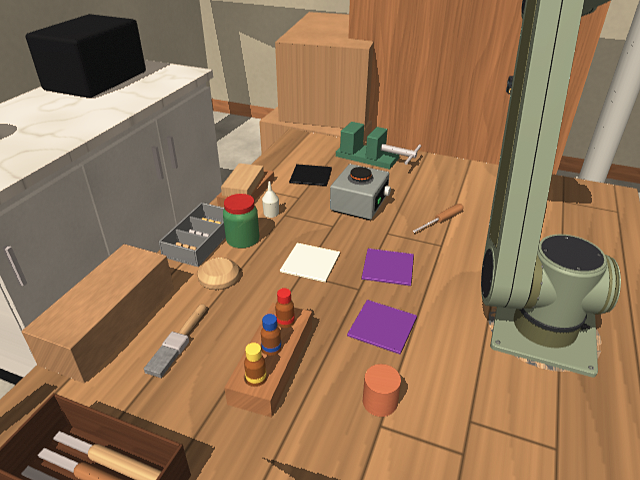

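View pics/wrist0.png

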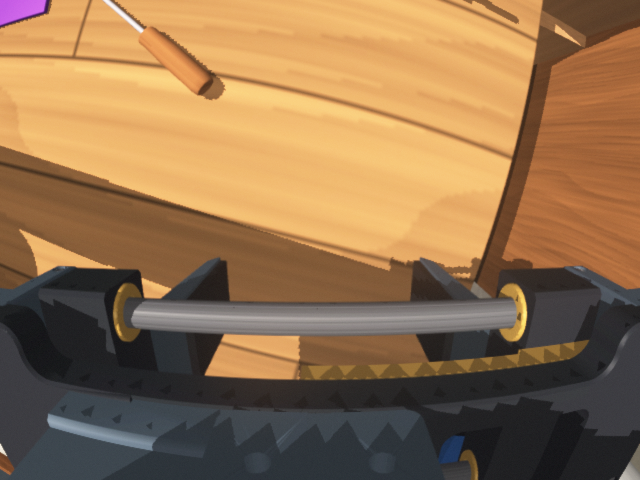

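The scene view shows the caps at red (380,172), blue (395,155) and yellow (408,138). The mixer pad is at (245,316) and the white tile at (337,256). The side view has the blue cap at (270,322), the pad at (360,174) and the tile at (310,262). Next I'll measure these.

```bash
cat > h.py <<'E'
import numpy as np, cv2
from scipy.spatial.transform import Rotation as R
from workcell import env
def ray(n,u,v):
    c=env.calibration(n); f=240/np.tan(np.radians(c['vertical_fov']/2))
    d=R.from_euler('xyz',c['orientation'],degrees=True).apply([(u-c['cx'])/f,(v-c['cy'])/f,1])
    return np.array(c['origin']),d/np.linalg.norm(d)
def plane(n,u,v,z):
    o,d=ray(n,u,v); return o+d*(z-o[2])/d[2]
def tri(u1,v1,u2,v2):
    o1,d1=ray('scene',u1,v1);o2,d2=ray('side',u2,v2)
    s=np.linalg.lstsq(np.c_[d1,-d2],o2-o1,rcond=None)[0]
    a=o1+s[0]*d1;b=o2+s[1]*d2
    return (a+b)/2,np.linalg.norm(a-b)
def mask(img,lo,hi,roi):
    m=cv2.inRange(cv2.cvtColor(img,cv2.COLOR_BGR2HSV),lo,hi)
    k=np.zeros_like(m);x0,y0,x1,y1=roi;k[y0:y1,x0:x1]=m[y0:y1,x0:x1]
    n,l,s,c=cv2.connectedComponentsWithStats(k)
    i=1+np.argsort(-s[1:,4])[:3]
    return [(tuple(s[j]),tuple(c[j].round(1))) for j in i]
E
python3 - <<'E'
from h import *
im={n:cv2.imread(f'pics/{n}0.png') for n in('scene','side')}
rois={'scene':(360,120,425,200),'side':(230,280,310,400)}
for n in im:
  for nm,lo,hi in (('blue',(100,120,40),(130,255,255)),('red',(0,200,80),(4,255,255)),('yel',(22,170,100),(35,255,255))):
    print(n,nm,mask(im[n],lo,hi,rois[n]))
print('tile scene',mask(im['scene'],(0,0,150),(60,70,255),(290,210,380,300)))
print('tile side',mask(im['side'],(0,0,180),(60,70,255),(270,230,350,290)))
print('pad',mask(im['scene'],(0,0,0),(179,255,50),(225,295,270,335)),mask(im['side'],(0,0,0),(179,255,60),(340,160,380,190)))
for n,(x0,y0,x1,y1) in {'scene':(350,115,450,215),'side':(220,280,320,420)}.items():
  cv2.imwrite(f'pics/{n}c.png',cv2.resize(im[n][y0:y1,x0:x1],None,fx=4,fy=4,interpolation=0))
a=cv2.resize(im['scene'][270:370,195:300],None,fx=4,fy=4,interpolation=0);b=cv2.resize(im['side'][150:225,320:400],None,fx=4,fy=4,interpolation=0)
c=np.zeros((400,760,3),np.uint8);c[:400,:420]=a;c[:300,430:750]=b;cv2.imwrite('pics/mix.png',c)
E
```

```text
scene blue [((np.int32(391), np.int32(148), np.int32(9), np.int32(10), np.int32(68)), (np.float64(394.8), np.float64(152.1))), ((np.int32(388), np.int32(168), np.int32(8), np.int32(3), np.int32(10)), (np.float64(391.0), np.float64(169.5)))]
scene red [((np.int32(377), np.int32(164), np.int32(9), np.int32(10), np.int32(70)), (np.float64(381.0), np.float64(168.2))), ((np.int32(376), np.int32(186), np.int32(5), np.int32(1), np.int32(5)), (np.float64(378.0), np.float64(186.0))), ((np.int32(382), np.int32(184), np.int32(2), np.int32(2), np.int32(2)), (np.float64(382.5), np.float64(184.5)))]
scene yel [((np.int32(404), np.int32(131), np.int32(10), np.int32(11), np.int32(82)), (np.float64(408.4), np.float64(136.0)))]
side blue [((np.int32(262), np.int32(314), np.int32(15), np.int32(17), np.int32(204)), (np.float64(269.3), np.float64(322.0))), ((np.int32(262), np.int32(343), np.int32(19), np.int32(9), np.int32(58)), (np.float64(271.3), np.float64(348.4)))]
side red [((np.int32(278), np.int32(289), np.int32(13), np.int32(15), np.int32(123)), (np.float64(284.1), np.float64(296.7))), ((np.int32
[... 597 characters left out ...]
07), np.int32(230), np.int32(59), np.int32(52), np.int32(1640)), (np.float64(336.4), np.float64(255.2)))]
tile side [((np.int32(280), np.int32(243), np.int32(60), np.int32(39), np.int32(1489)), (np.float64(309.8), np.float64(261.8)))]
pad [((np.int32(230), np.int32(302), np.int32(27), np.int32(28), np.int32(556)), (np.float64(243.0), np.float64(315.3))), ((np.int32(251), np.int32(325), np.int32(1), np.int32(1), np.int32(1)), (np.float64(251.0), np.float64(325.0)))] [((np.int32(351), np.int32(167), np.int32(22), np.int32(15), np.int32(207)), (np.float64(361.2), np.float64(173.3))), ((np.int32(352), np.int32(178), np.int32(3), np.int32(2), np.int32(4)), (np.float64(352.8), np.float64(178.8)))]
```

View pics/scenec.png

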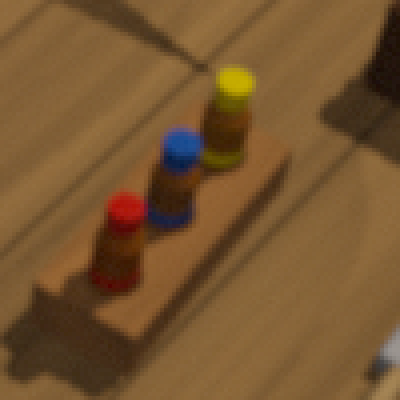

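View pics/sidec.png

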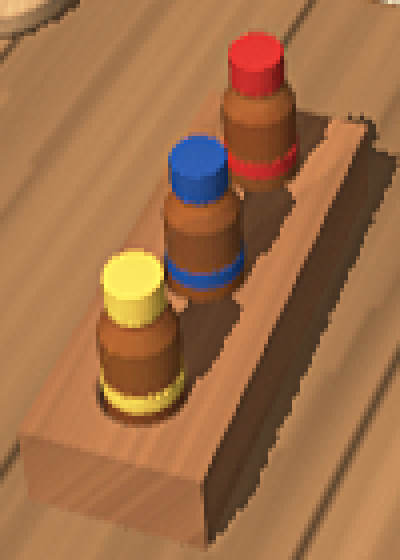

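View pics/mix.png

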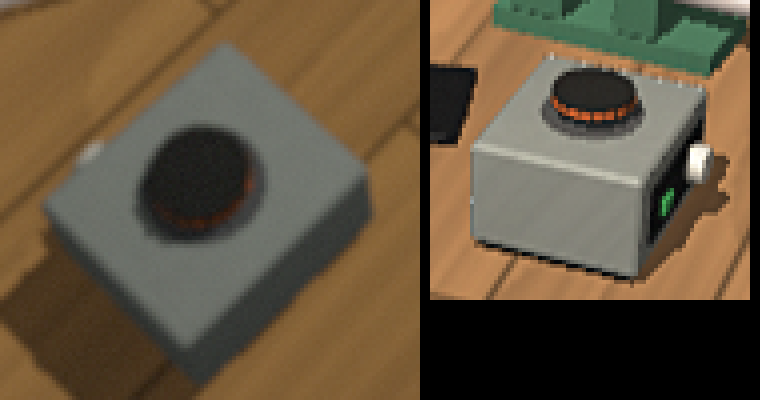

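```bash
python3 - <<'E'
from h import *
np.set_printoptions(precision=1,suppress=True)
P={'blue':(395.7,150,269.7,316.8,127),'red':(381.7,166.2,284.1,291.6,127),'yel':(409.2,134.5,253.5,345.9,127),'pad':(245,313.4,361.1,170.9,112),'tile':(336.7,255.6,309.9,262.1,8)}
for k,(a,b,c,d,z) in P.items():
    print(k,plane('scene',a,b,z),plane('side',c,d,z),*tri(a,b,c,d))
# rack top corners, mixer top corners
print('rack top corners scene',[plane('scene',350+x/4,115+y/4,50)[:2] for x,y in((38,287),(138,335),(290,155))])
print('rack side',[plane('side',220+x/4,280+y/4,50)[:2] for x,y in((22,437),(205,480),(372,127))])
print('mixer',[plane('scene',195+x/4,270+y/4,90)[:2] for x,y in((222,42),(368,170),(188,350),(45,205))])
print('bystanders jar top',plane('scene',398,289,120),'glue',plane('scene',356,330,105),'blank',plane('scene',420,259,34),'can',plane('scene',336,128,70))
E
```

```text
blue [507.1 311.2 127. ] [507.4 304.1 127. ] [507.2 307.6 130.2] 3.070588406874877
red [513.2 233.6 127. ] [511.8 229.6 127. ] [512.4 231.8 128.4] 3.077145870111038
yel [501.2 389.8 127. ] [502.2 380.  127. ] [501.7 384.3 131.6] 3.7032424007494065
pad [ 533.8 -328.6  112. ] [ 529.6 -330.7  112. ] [ 531.4 -329.3  111.7] 4.542171211362998
tile [562. -21.   8.] [556.6 -12.7   8. ] [559.6 -18.6   2.6] 1.1082482417269448
rack top corners scene [array([477.7, 186.4]), array([560.6, 198.6]), array([546.5, 421.2])]
rack side [array([538.3, 431.4]), array([451.4, 421.3]), array([466.3, 188. ])]
mixer [array([ 472.5, -254.4]), array([ 599. , -257.5]), array([ 595.8, -402.3]), array([ 470. , -397.2])]
bystanders jar top [769.1 -49.2 120. ] glue [ 753.2 -189.9  105. ] blank [749.1 106.2  34. ] can [280.9 314.4  70. ]
```

```bash
cat >> h.py <<'E'
def to(tx,ty,tz=None,yjaw=None):
    "TCP target -> shifts in tool axes (cm) and turn (units)"
    s=env.state(); M=R.from_euler('xyz',s['ee_rot'],degrees=True).as_matrix()
    p=np.array(s['ee_pos']); d=np.array([tx,ty,p[2] if tz is None else tz])-p
    print('pos',p.round(1),'toolx',M[:,0].round(3),'y',M[:,1].round(3),'z',M[:,2].round(3),'F',s['force'].round(1),'w',round(s['gripper_width'],1),'t',round(s['time_s'],2),'q',np.round(s['qpos'],0))
    print('shift cm',(M.T@d/10).round(2))
    if yjaw is not None:
        a=np.degrees(np.arctan2(M[1,1],M[0,1])); e=(yjaw-a+90)%180-90
        print('jaw now',a.round(1),'turn about world z',e.round(1),'-> turn units (x down: neg)',(-e/6).round(2))
E
python3 - <<'E'
from h import *
to(507,307.5,238,4)
E
```

```text
pos [ 143.2 -556.5  238.3] toolx [-0.     0.001 -1.   ] y [ 0.249 -0.968 -0.001] z [-0.968 -0.249 -0.   ] F [-0.2  0.5 -0.4] w 91.3 t 0.15 q [-77.  18.  90.  -0.  72.  -1.]
shift cm [  0.13 -74.61 -56.76]
jaw now -75.6 turn about world z 79.6 -> turn units (x down: neg) -13.26
```

Request:
{"fn": "jog_arm", "kwargs": {
  "plan": [0,0,0,-1.1,0,0,0,-1.1,0,0,0,-1.1,0,0,0,-1.1,0,0,0,-1.1,0,0,0,-1.1,0,0,0,-1.1,0,0,0,-1.1,0,0,0,-1.1,0,0,0,-1.1,0,0,0,-1.1,0,0,0,-1.1],
  "claw": 9.0
}}

```text
time_s: 1.15
ee_pos: [143.2, -556.7, 238.6]
ee_rot: [-172.4, 90.0, 101.6]
force: [-0.1, 0.6, -0.2]
gripper_width: 89.9
```

```bash
python3 - <<'E'
from h import *
to(507,307.5,238,4)
E
```

```text
pos [ 143.2 -556.7  238.6] toolx [-0.     0.001 -1.   ] y [ 0.998  0.069 -0.   ] z [ 0.069 -0.998 -0.001] F [-0.1  0.6 -0.2] w 89.9 t 1.15 q [-77.  18.  90.   0.  72. -81.]
shift cm [  0.12  42.25 -83.7 ]
jaw now 4.0 turn about world z 0.0 -> turn units (x down: neg) -0.01
```

Request:
{"fn": "jog_arm", "kwargs": {
  "plan": [0,3.4,-1.5,0,0,3.4,-1.5,0,0,3.4,-1.5,0,0,3.4,-1.5,0,0,3.4,-1.5,0,0,3.4,-1.5,0,0,3.4,-1.5,0,0,3.4,-1.5,0,0,3.4,-1.5,0,0,3.4,-1.5,0,0,3.4,-1.5,0,0,3.4,-1.5,0]
}}

```text
time_s: 2.15
ee_pos: [540.4, -350.2, 238.6]
ee_rot: [-110.2, 90.0, 163.4]
force: [0.3, -0.9, 0.2]
gripper_width: 90.3
```

Request:
{"fn": "jog_arm", "kwargs": {
  "plan": [0,0,-3.9,0,0,0,-3.9,0,0,0,-3.9,0,0,0,-3.9,0,0,0,-3.9,0,0,0,-3.9,0,0,0,-3.9,0,0,0,-3.9,0,0,0,-3.9,0,0,0,-3.9,0,0,0,-3.9,0,0,0,-3.9,0]
}}

```text
time_s: 3.15
ee_pos: [508.8, 117.4, 238.8]
ee_rot: [-50.0, 90.0, -136.3]
force: [1.2, -0.2, -0.2]
gripper_width: 90.0
```

```bash
python3 - <<'E'
from h import *
to(507,307.5,238,4)
cv2.imwrite('pics/w1.png',env.grab_frame('wrist')[:,:,::-1])
E
```

```text
pos [508.8 117.4 238.8] toolx [-0. -0. -1.] y [ 0.998  0.063 -0.   ] z [ 0.063 -0.998  0.   ] F [ 1.2 -0.2 -0.2] w 90.0 t 3.15 q [12. 14. 96. -0. 70.  8.]
shift cm [  0.08   1.03 -18.98]
jaw now 3.6 turn about world z 0.4 -> turn units (x down: neg) -0.06
```

View pics/w1.png

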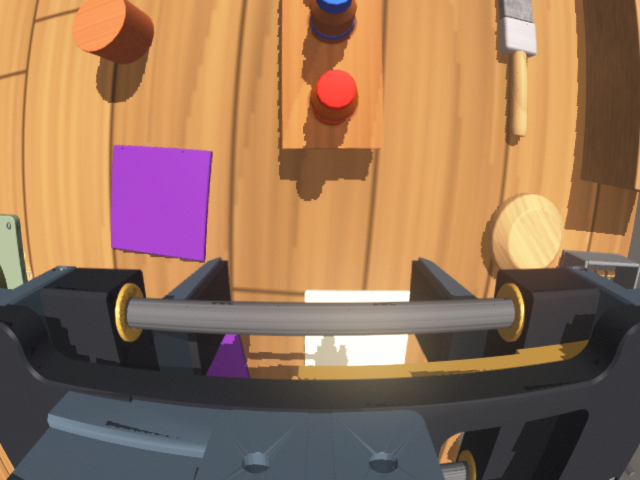

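The wrist view shows the red cap at (336,90) and the blue cap at the top edge (334,2). The rack lies square to the jaws. I'll move nearer and measure the blue cap from here.

Request:
{"fn": "jog_arm", "kwargs": {
  "plan": [0,0.1,-3,0,0,0.1,-3,0,0,0,-3,0,0,0,-2,0,0,0,0,0]
}}

```text
time_s: 3.62
ee_pos: [504.1, 228.7, 238.4]
ee_rot: [-163.5, 89.9, 110.3]
force: [-0.4, -0.5, 0.7]
gripper_width: 90.1
```

```bash
cat >> h.py <<'E'
def wray(u,v):
    c=env.calibration('wrist');s=env.state();f=240/np.tan(np.radians(c['vertical_fov']/2))
    x,y=u-c['cx'],v-c['cy'];r=np.hypot(x,y);th=r/f
    d=np.array([np.sin(th)*x/r,np.sin(th)*y/r,np.cos(th)])
    T=np.array(c['T_tool_cam']);M=R.from_euler('xyz',s['ee_rot'],degrees=True).as_matrix()
    return M@T[:3,3]+s['ee_pos'],M@T[:3,:3]@d
def wplane(u,v,z):
    o,d=wray(u,v);return o+d*(z-o[2])/d[2]
E
python3 - <<'E'
from h import *
to(507,307.5,238,4)
i=env.grab_frame('wrist')[:,:,::-1].copy()
cv2.imwrite('pics/w2.png',i)
E
```

```text
pos [504.1 228.7 238.4] toolx [-0.001  0.001 -1.   ] y [ 0.998  0.067 -0.   ] z [ 0.067 -0.998 -0.001] F [-0.4 -0.5  0.7] w 90.1 t 3.62 q [23. 16. 92.  0. 71. 19.]
shift cm [ 0.06  0.81 -7.84]
jaw now 3.8 turn about world z 0.2 -> turn units (x down: neg) -0.03
```

View pics/w2.png

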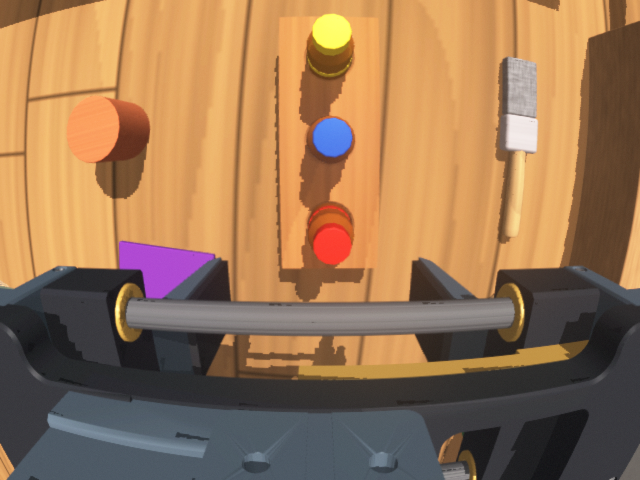

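```bash
python3 - <<'E'
from h import *
i=cv2.imread('pics/w2.png')
for lo,hi,roi in (((100,120,40),(130,255,255),(300,110,365,165)),((0,235,200),(4,255,255),(300,200,365,270)),((27,200,200),(33,255,255),(300,5,365,60))):
    r=mask(i,lo,hi,roi)[0]; (x,y,w,h,a),c=r
    print([int(v) for v in r[0]],c, wplane(x+w/2-.5,y+h/2-.5,127).round(1), wplane(*c,127).round(1))
print([wplane(u,v,50).round(0)[:2] for u,v in((279,17),(377,17),(281,268),(376,268))])
E
```

```text
[313, 118, 39, 39, 1178] (np.float64(331.9), np.float64(137.1)) [507.7 305.3 127. ] [507.7 305.3 127. ]Traceback (most recent call last):
  File "<stdin>", line 4, in <module>
IndexError: list index out of range
```

```bash
python3 - <<'E'
from h import *
to(507.6,306,83,4)
E
```

```text
pos [504.2 226.8 238.4] toolx [-0.001 -0.001 -1.   ] y [ 0.998  0.066 -0.001] z [ 0.066 -0.998  0.001] F [-0.3 -0.2  0.3] w 90.2 t 3.67 q [23. 16. 93. -0. 71. 19.]
shift cm [15.54  0.88 -7.89]
jaw now 3.8 turn about world z 0.2 -> turn units (x down: neg) -0.03
```

Request:
{"fn": "jog_arm", "kwargs": {
  "plan": [0,0.3,-2.5,0,0,0.3,-2.5,0,0,0.3,-2,0,0,0,-0.9,0,0,0,0,0,0,0,0,0]
}}

```text
time_s: 4.17
ee_pos: [508.4, 303.7, 238.6]
ee_rot: [-25.6, 89.9, -112.0]
force: [-0.3, -0.2, 0.9]
gripper_width: 90.1
```

```bash
python3 - <<'E'
from h import *
to(507.6,306,83,4)
E
```

```text
pos [508.4 303.7 238.6] toolx [-0.001 -0.002 -1.   ] y [ 0.998  0.063 -0.001] z [ 0.063 -0.998  0.002] F [-0.3 -0.2  0.9] w 90.1 t 4.17 q [30. 20. 87. -0. 73. 26.]
shift cm [15.56 -0.05 -0.26]
jaw now 3.6 turn about world z 0.4 -> turn units (x down: neg) -0.06
```

Request:
{"fn": "jog_arm", "kwargs": {
  "plan": [2.5,0,-0.2,0,3,0,0,0,3,0,0,0,3,0,0,0,2,0,0,0,1.5,0,0,0,0.5,0,0,0,0,0,0,0,0,0,0,0]
}}

```text
time_s: 4.92
ee_pos: [508.9, 306.3, 84.7]
ee_rot: [93.6, 89.9, 7.2]
force: [0.2, 0.2, 1.0]
gripper_width: 89.9
```

```bash
python3 - <<'E'
from h import *
to(507.6,306,83,4)
cv2.imwrite('pics/s3.png',env.grab_frame('side')[:,:,::-1][220:460,160:420].repeat(2,0).repeat(2,1))
E
```

```text
pos [508.9 306.3  84.7] toolx [ 0.001  0.    -1.   ] y [0.998 0.062 0.001] z [ 0.062 -0.998 -0.   ] F [0.2 0.2 1. ] w 89.9 t 4.92 q [30. 28. 99. -0. 53. 26.]
shift cm [ 0.17 -0.13  0.02]
jaw now 3.6 turn about world z 0.4 -> turn units (x down: neg) -0.07
```

View pics/s3.png

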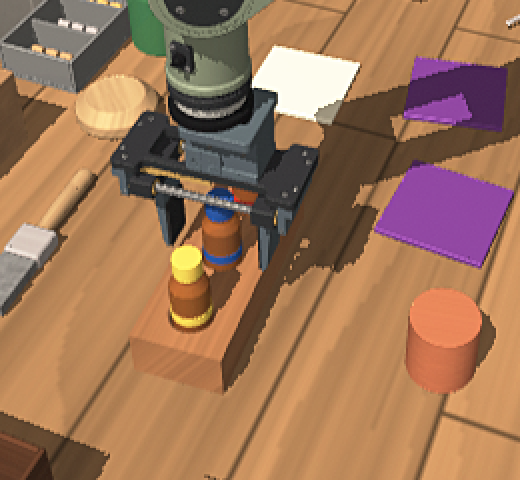

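The fingers straddle the blue bottle (crop 222,240), clear of the rack and the neighbouring bottles. I'll close the gripper at 25 N.

Request:
{"fn": "jog_arm", "kwargs": {
  "plan": [0.1,0,0,0,0,0,0,0,0,0,0,0,0,0,0,0,0,0,0,0,0,0,0,0,0,0,0,0,0,0,0,0,0,0,0,0,0,0,0,0],
  "claw": 2.5,
  "newtons": 25
}}

```text
time_s: 5.8
ee_pos: [508.3, 306.9, 82.9]
ee_rot: [-58.3, 90.0, -144.7]
force: [0.1, 0.1, -0.1]
gripper_width: 37.5
```

Request:
{"fn": "jog_arm", "kwargs": {
  "plan": [-0.5,0,0,0,-1,0,0,0,-1.5,0,0,0,-2,0,0,0,-2,0,0,0,-2,0,0,0,-1,0,0,0,-0.5,0,0,0,0,0,0,0,0,0,0,0]
}}

```text
time_s: 6.63
ee_pos: [507.9, 306.7, 187.3]
ee_rot: [-58.7, 89.9, -145.1]
force: [0.0, -0.9, -2.3]
gripper_width: 37.6
```

```bash
python3 - <<'E'
from h import *
to(531.5,-329.5,238,4)
for n in('side','scene'):cv2.imwrite(f'pics/{n}4.png',env.grab_frame(n)[:,:,::-1])
E
```

```text
pos [507.9 306.7 187.3] toolx [-0.001 -0.001 -1.   ] y [ 0.998  0.063 -0.001] z [ 0.063 -0.998  0.001] F [ 0.  -0.9 -2.3] w 37.6 t 6.63 q [30. 22. 92. -0. 66. 26.]
shift cm [-5.03 -1.68 63.64]
jaw now 3.6 turn about world z 0.4 -> turn units (x down: neg) -0.06
```

View pics/side4.png

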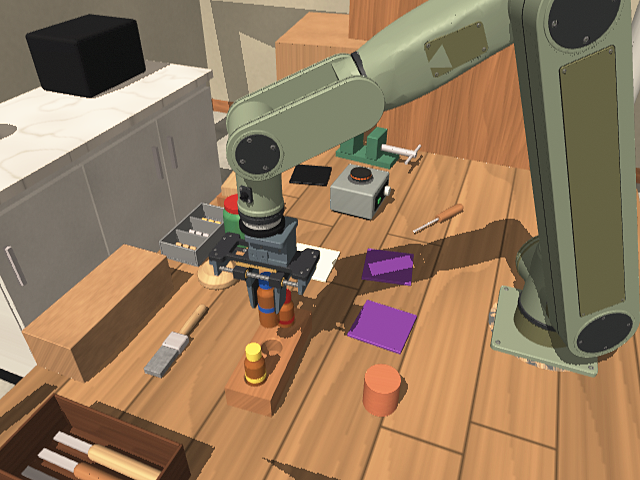

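The blue bottle is out of its hole and held upright. I'll raise it above the other caps, then carry it to the mixer.

Request:
{"fn": "jog_arm", "kwargs": {
  "plan": [-2,0,0,0,-2,0,0,0,-1.5,0,0.5,0,-0.5,0,1.5,0,0,0,3,0,0,0,3.8,0,0,0,3.8,0,0,0,3.8,0,0,0,3.8,0,0,0,3.8,0,0,0,3.8,0,0,0,3.8,0],
  "newtons": 40
}}

```text
time_s: 7.73
ee_pos: [526.9, -11.0, 246.5]
ee_rot: [-85.2, 89.8, -171.6]
force: [0.7, -0.2, -1.3]
gripper_width: 36.8
```

Request:
{"fn": "jog_arm", "kwargs": {
  "plan": [0,-0.2,3.8,0,0,-0.2,3.8,0,0,-0.2,3.8,0,0,-0.2,3.8,0,0,-0.2,3.8,0,0,-0.2,3.8,0,0,-0.2,3,0,0,-0.2,2,0,0,0,1,0,0,0,0,0,0,0,0,0]
}}

```text
time_s: 8.65
ee_pos: [529.9, -296.4, 246.9]
ee_rot: [-139.6, 89.8, 133.9]
force: [0.2, 0.5, -0.6]
gripper_width: 37.5
```

```bash
python3 - <<'E'
from h import *
to(531.5,-329.5,None,4)
i=env.grab_frame('wrist')[:,:,::-1]
cv2.imwrite('pics/w5.png',i)
E
```

```text
pos [ 529.9 -296.4  246.9] toolx [-0.002  0.002 -1.   ] y [ 0.998  0.062 -0.002] z [ 0.062 -0.998 -0.002] F [ 0.2  0.5 -0.6] w 37.5 t 8.65 q [-30.  21.  84.   0.  75. -34.]
shift cm [-0.01 -0.04  3.31]
jaw now 3.6 turn about world z 0.4 -> turn units (x down: neg) -0.07
```

View pics/w5.png

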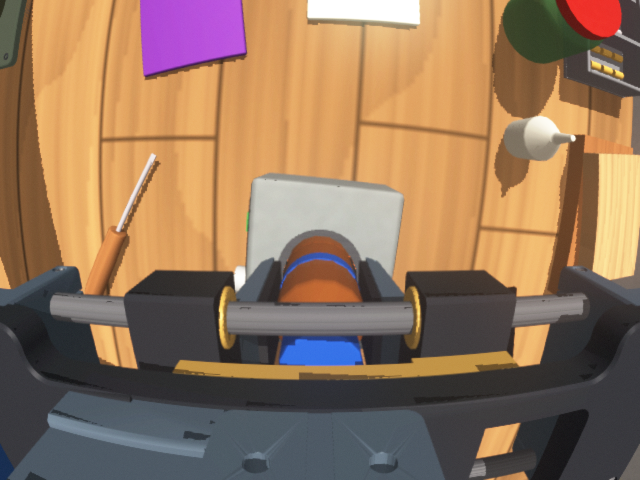

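The wrist view shows the bottle upright in the jaws. The mixer's +y edge runs from (253,177) to (403,192), and I'll use it to cross-check the mixer's position.

```bash
python3 - <<'E'
from h import *
a,b=wplane(253,177,90),wplane(403,192,90)
print(a,b,np.linalg.norm(a-b))
d=(a-b)/np.linalg.norm(a-b); n=np.array([-d[1],d[0],0]); n*=np.sign(-n[1])
print('centre',(a+b)/2+75*n, d)
E
```

```text
[ 472.47972109 -251.04165324   90.        ] [ 597.20109617 -255.40691722   90.        ] 124.79774409279293
centre [ 532.21700544 -328.17838956   90.        ] [-0.99938806  0.03497871  0.        ]
```

Request:
{"fn": "jog_arm", "kwargs": {
  "plan": [0,0,1.5,0,1,0,1.8,0,2,0.1,0,0,1.5,0,0,0,1,0,0,0,0,0,0,0,0,0,0,0]
}}

```text
time_s: 9.28
ee_pos: [533.7, -329.9, 192.4]
ee_rot: [-110.7, 89.9, 163.0]
force: [0.2, 0.3, -1.1]
gripper_width: 37.5
```

```bash
python3 - <<'E'
from h import *
to(531.7,-329.3,180,4)
for n in('side','scene'):cv2.imwrite(f'pics/{n}6.png',env.grab_frame(n)[:,:,::-1])
a=cv2.imread('pics/side6.png')[90:240,280:430].repeat(3,0).repeat(3,1);b=cv2.imread('pics/scene6.png')[240:390,170:287].repeat(3,0).repeat(3,1)
cv2.imwrite('pics/c6.png',np.hstack([a,b]))
E
```

```text
pos [ 533.7 -329.9  192.4] toolx [-0.001  0.    -1.   ] y [ 0.998  0.064 -0.001] z [ 0.064 -0.998 -0.   ] F [ 0.2  0.3 -1.1] w 37.5 t 9.28 q [-33.  25.  86.  -0.  69. -36.]
shift cm [ 1.24 -0.19 -0.07]
jaw now 3.6 turn about world z 0.4 -> turn units (x down: neg) -0.06
```

View pics/c6.png

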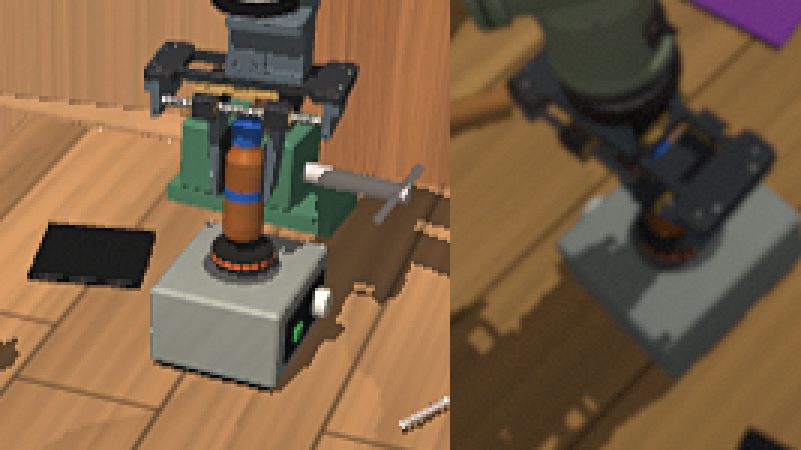

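The bottle hangs upright, centred over the pad: side crop bottle base at (243,240), pad at (243,255). I'll press down now.

Request:
{"fn": "jog_arm", "kwargs": {
  "plan": [0.8,-0.1,0,0,0.5,0,0,0,0.4,0,0,0,0.3,0,0,0,0,0,0,0,0,0,0,0]
}}

```text
time_s: 9.88
ee_pos: [532.8, -330.0, 173.8]
ee_rot: [43.0, 89.9, -43.4]
force: [-0.6, 0.0, 4.0]
gripper_width: 37.6
```

Request:
{"fn": "jog_arm", "kwargs": {
  "plan": [0.3,0,0,0,0.2,0,0,0,0.1,0,0,0,0,0,0,0,0,0,0,0]
}}

```text
time_s: 10.3
ee_pos: [532.9, -330.2, 171.5]
ee_rot: [46.5, 89.8, -39.9]
force: [-4.9, 2.7, 19.4]
gripper_width: 37.1
```

The force has jumped to about 20 N, so the pad is at its stop. I'll hold for 1.25 s.

Request:
{"fn": "jog_arm", "kwargs": {
  "plan": [0.1,0,0,0,0,0,0,0,0,0,0,0,0,0,0,0,0,0,0,0,0,0,0,0,0,0,0,0,0,0,0,0,0,0,0,0,0,0,0,0,0,0,0,0,0,0,0,0]
}}

```text
time_s: 11.3
ee_pos: [532.9, -330.2, 171.4]
ee_rot: [46.9, 89.7, -39.5]
force: [-6.7, 2.4, 25.1]
gripper_width: 37.4
```

```bash
python3 - <<'E'
from h import *
to(531.7,-329.3,171,4)
for n in('side','scene'):cv2.imwrite(f'pics/{n}7.png',env.grab_frame(n)[:,:,::-1])
a=cv2.imread('pics/side7.png')[90:240,280:430].repeat(3,0).repeat(3,1);b=cv2.imread('pics/scene7.png')[240:390,170:287].repeat(3,0).repeat(3,1)
cv2.imwrite('pics/c7.png',np.hstack([a,b]))
E
```

```text
pos [ 532.9 -330.2  171.4] toolx [ 0.004 -0.003 -1.   ] y [0.998 0.063 0.003] z [ 0.063 -0.998  0.003] F [-6.7  2.4 25.1] w 37.4 t 11.3 q [-33.  25.  88.  -0.  66. -36.]
shift cm [ 0.04 -0.11 -0.1 ]
jaw now 3.6 turn about world z 0.4 -> turn units (x down: neg) -0.06
```

View pics/c7.png

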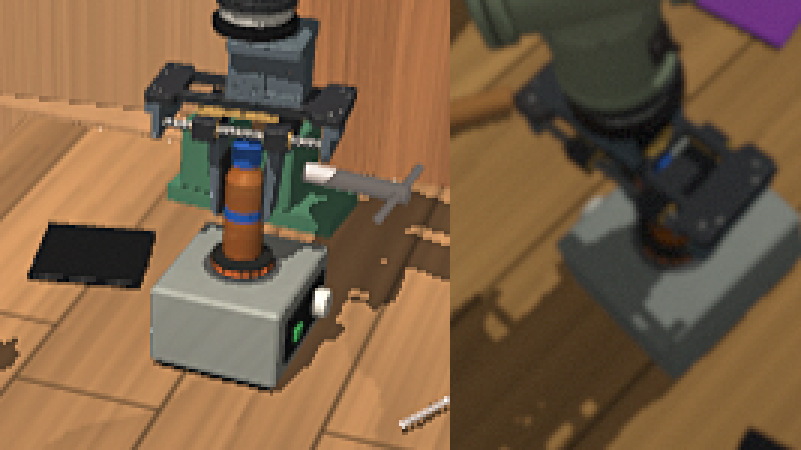

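The pad is fully down and the bottle upright. The jog can only turn about the tool's vertical axis, so I'll tip the bottle in the grasp. The lower body goes against the mixer's fixed +y top edge, with the fingers moving towards -y over it. First, lift and move to the +y side.

Request:
{"fn": "jog_arm", "kwargs": {
  "plan": [-1,0,0,0,-2,0,0,0,-1.5,0,-0.5,0,0,0,-2,0,0,0,-3,0,0,0,-3,0,0,0,-2,0,0,0,-1.2,0,0,0,0,0,0,0,0,0]
}}

```text
time_s: 12.23
ee_pos: [525.4, -213.2, 210.8]
ee_rot: [-4.6, 89.9, -90.9]
force: [0.1, -0.4, -3.5]
gripper_width: 37.5
```

```bash
python3 - <<'E'
from h import *
to(533,-215,141,-2)
E
```

```text
pos [ 525.4 -213.2  210.8] toolx [-0.    -0.001 -1.   ] y [ 0.998  0.064 -0.   ] z [ 0.064 -0.998  0.001] F [ 0.1 -0.4 -3.5] w 37.5 t 12.23 q [-23.  19.  93.  -0.  68. -27.]
shift cm [6.98 0.74 0.22]
jaw now 3.7 turn about world z -5.7 -> turn units (x down: neg) 0.95
```

Request:
{"fn": "jog_arm", "kwargs": {
  "plan": [2,0.4,0,0.5,2,0.3,0,0.45,1.5,0,0,0,1,0,0,0,0.5,0,0,0,0,0,0,0,0,0,0,0],
  "newtons": 18
}}

```text
time_s: 12.82
ee_pos: [532.6, -213.5, 141.3]
ee_rot: [54.4, 90.0, -37.7]
force: [0.9, -0.4, -1.2]
gripper_width: 37.7
```

```bash
python3 - <<'E'
from h import *
to(533,-271,141,-2)
cv2.imwrite('pics/side8.png',env.grab_frame('side')[90:240,280:430,::-1].repeat(3,0).repeat(3,1))
E
```

```text
pos [ 532.6 -213.5  141.3] toolx [ 0.001 -0.001 -1.   ] y [ 0.999 -0.037  0.001] z [-0.037 -0.999  0.   ] F [ 0.9 -0.4 -1.2] w 37.7 t 12.82 q [-23.  23.  98.  -0.  59. -21.]
shift cm [0.03 0.25 5.74]
jaw now -2.1 turn about world z 0.1 -> turn units (x down: neg) -0.02
```

View pics/side8.png

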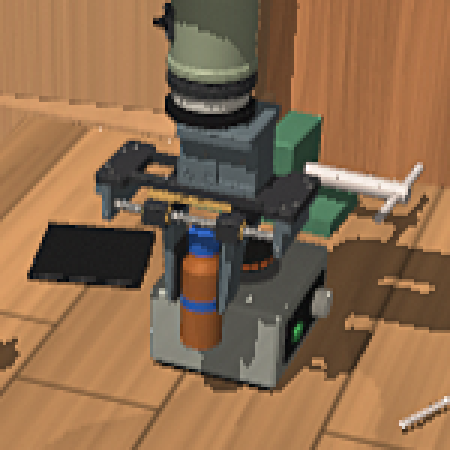

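The bottle hangs upright just beyond the mixer's +y face. I'll push towards -y slowly.

Request:
{"fn": "jog_arm", "kwargs": {
  "plan": [0,0,1,0,0,0,0.8,0,0,0,0.5,0,0,0,0.4,0,0,0,0.4,0,0,0,0.4,0,0,0,0,0,0,0,0,0]
}}

```text
time_s: 13.53
ee_pos: [531.3, -247.0, 142.1]
ee_rot: [154.5, 89.8, 62.3]
force: [-0.8, 5.6, 3.3]
gripper_width: 37.9
```

```bash
python3 - <<'E'
from h import *
to(533,-271,141,-2)
cv2.imwrite('pics/side9.png',env.grab_frame('side')[90:240,280:430,::-1].repeat(3,0).repeat(3,1))
E
```

```text
pos [ 531.3 -247.   142.1] toolx [ 0.001  0.003 -1.   ] y [ 0.999 -0.038  0.001] z [-0.038 -0.999 -0.003] F [-0.8  5.6  3.3] w 37.9 t 13.53 q [-26.  24.  96.   0.  60. -24.]
shift cm [0.11 0.26 2.4 ]
jaw now -2.2 turn about world z 0.2 -> turn units (x down: neg) -0.03
```

View pics/side9.png

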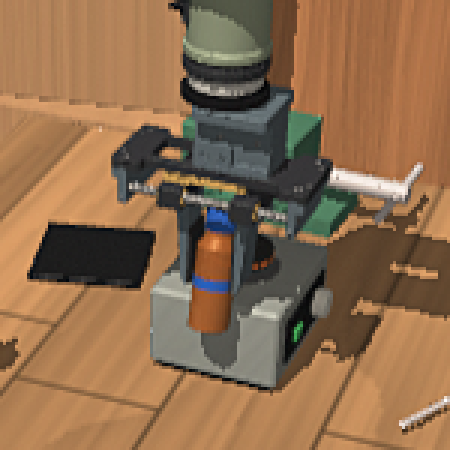

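The bottle is pivoting in the grasp, with about 6 N on the wrist. I'll keep pushing.

Request:
{"fn": "jog_arm", "kwargs": {
  "plan": [0,0,0.4,0,0,0,0.4,0,0,0,0.4,0,0,0,0.4,0,0,0,0.4,0,0,0,0,0,0,0,0,0]
}}

```text
time_s: 14.17
ee_pos: [530.3, -267.1, 141.5]
ee_rot: [166.0, 89.9, 73.9]
force: [-0.3, 5.5, 2.6]
gripper_width: 37.7
```

```bash
python3 - <<'E'
from h import *
to(533,-271,141,-2)
a=env.grab_frame('side')[90:240,280:430,::-1].repeat(3,0).repeat(3,1)
cv2.imwrite('pics/side10.png',a)
E
```

```text
pos [ 530.3 -267.1  141.5] toolx [ 0.001  0.002 -1.   ] y [ 0.999 -0.037  0.001] z [-0.037 -0.999 -0.002] F [-0.3  5.5  2.6] w 37.7 t 14.17 q [-28.  24.  95.   0.  60. -26.]
shift cm [0.05 0.28 0.38]
jaw now -2.1 turn about world z 0.1 -> turn units (x down: neg) -0.02
```

View pics/side10.png

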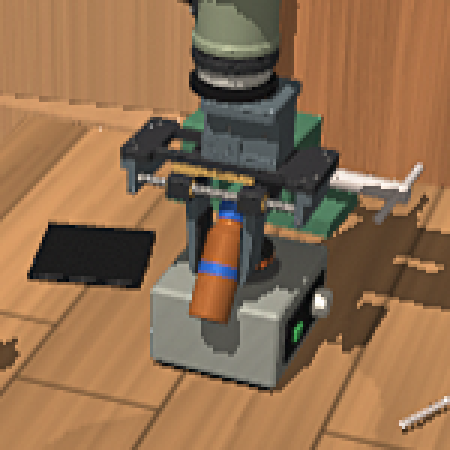

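Request:
{"fn": "jog_arm", "kwargs": {
  "plan": [0,0,0.4,0,0,0,0.3,0,0,0,0,0,0,0,0,0]
}}

```text
time_s: 14.55
ee_pos: [529.9, -274.3, 140.9]
ee_rot: [-159.6, 89.9, 108.3]
force: [-1.1, 3.9, -0.6]
gripper_width: 37.5
```

Request:
{"fn": "jog_arm", "kwargs": {
  "plan": [-0.7,0,-0.3,0,-1.5,0,0,0,-2.5,0,0,0,-2.5,0,0,0,-2,0,-1,0,0,0,-3,0,0,0,-3.5,0,0,0,-3.5,0,0,0,-3.5,0,0,0,-3.5,0,0,0,-2,0,0,0,0,0],
  "newtons": 30
}}

```text
time_s: 15.55
ee_pos: [537.7, -69.0, 233.7]
ee_rot: [70.8, 89.9, -21.0]
force: [-0.2, -0.1, -2.2]
gripper_width: 37.3
```

```bash
python3 - <<'E'
from h import *
to(559,-20,226,-2)
for n in('side','scene'):cv2.imwrite(f'pics/{n}11.png',env.grab_frame(n)[:,:,::-1])
E
```

```text
pos [537.7 -69.  233.7] toolx [ 0.002 -0.001 -1.   ] y [ 0.999 -0.032  0.002] z [-0.032 -0.999  0.001] F [-0.2 -0.1 -2.2] w 37.3 t 15.55 q [-9. 15. 94. -0. 70. -7.]
shift cm [ 0.77  1.98 -4.97]
jaw now -1.8 turn about world z -0.2 -> turn units (x down: neg) 0.03
```

View pics/side11.png

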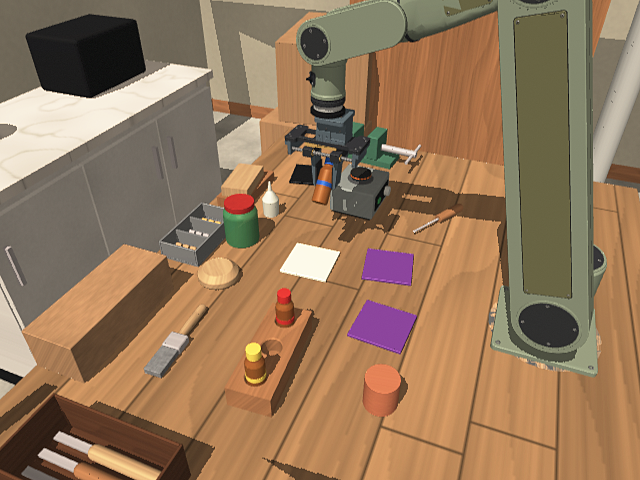

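The bottle is held tipped and the pad is back up. Next I'll centre it over the tile.

Request:
{"fn": "jog_arm", "kwargs": {
  "plan": [0.3,0.6,-1,0,0.3,0.8,-2,0,0.2,0.5,-1.4,0,0,0,-0.5,0,0,0,0,0,0,0,0,0,0,0,0,0]
}}

```text
time_s: 16.23
ee_pos: [558.0, -24.5, 225.0]
ee_rot: [7.5, 90.0, -84.6]
force: [0.7, 0.2, -2.1]
gripper_width: 37.5
```

```bash
python3 - <<'E'
from h import *
to(559,-20,226,-2)
o=[]
for n in('side','scene'):
    i=env.grab_frame(n)[:,:,::-1].copy();cv2.imwrite(f'pics/{n}12.png',i)
    roi=(250,110,370,240) if n=='side' else (280,150,420,300)
    print(n,mask(i,(100,120,40),(130,255,255),roi))
    x0,y0,x1,y1=roi;o.append(cv2.resize(i[y0:y1,x0:x1],(390,420),interpolation=0))
cv2.imwrite('pics/c12.png',np.hstack(o))
cv2.imwrite('pics/w12.png',env.grab_frame('wrist')[:,:,::-1])
E
```

```text
pos [558.  -24.5 225. ] toolx [ 0.    -0.001 -1.   ] y [ 0.999 -0.037  0.   ] z [-0.037 -0.999  0.001] F [ 0.7  0.2 -2.1] w 37.5 t 16.23 q [-4. 17. 93. -0. 70. -2.]
shift cm [-0.1   0.08 -0.46]
jaw now -2.1 turn about world z 0.1 -> turn units (x down: neg) -0.02
side [((np.int32(300), np.int32(191), np.int32(16), np.int32(8), np.int32(59)), (np.float64(308.1), np.float64(193.9))), ((np.int32(309), np.int32(168), np.int32(8), np.int32(7), np.int32(27)), (np.float64(311.7), np.float64(171.5)))]
scene [((np.int32(326), np.int32(203), np.int32(12), np.int32(12), np.int32(110)), (np.float64(330.9), np.float64(208.6)))]
```

View pics/c12.png

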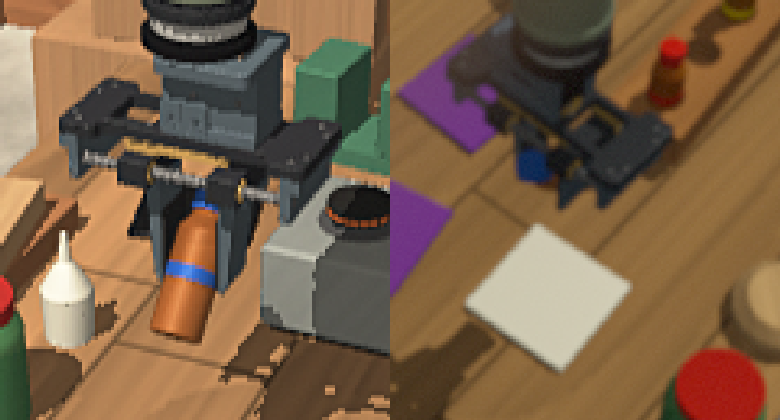

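View pics/w12.png

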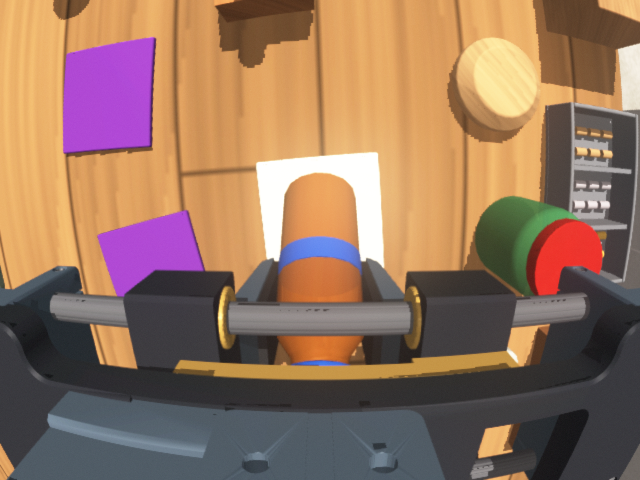

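```bash
python3 - <<'E'
from h import *
s=env.state();M=R.from_euler('xyz',s['ee_rot'],degrees=True).as_matrix();n=M[:,1];p0=np.array(s['ee_pos'])
def hit(od): o,d=od; return o+d*((p0-o)@n)/(d@n)
b=hit(ray('side',305.4,213.4)); m=hit(ray('side',313.4,175)); g=p0+6*M[:,0]
bw=hit(wray(320,174))
for nm,q in(('base',b),('shoulder',m),('grasp',g),('wrist far end',bw)): print(nm,q.round(1))
def ang(a,c): v=c-a; return np.degrees(np.arccos(v[2]/np.linalg.norm(v))).round(1),np.linalg.norm(v).round(1)
print(ang(b,m),ang(b,g))
# predicted far-end pixel check: base-rim point for tilts
for t in range(30,65,5):
    t_=np.radians(t);ax=np.array([0,-np.sin(t_),np.cos(t_)]);up=np.array([0,np.cos(t_),np.sin(t_)])
    base=g-62*ax
    print(t,'base',base.round(0),'rim up',(base+19*up).round(0),'rim low',(base-19*up).round(0),'mid',(base+56*ax).round(0))
E
```

```text
base [559.2   6.3 166. ]
shoulder [557.5 -38.7 244. ]
grasp [558.  -24.3 219.1]
wrist far end [ 566.   215.2 3295.9]
(np.float64(30.0), np.float64(90.1)) (np.float64(30.0), np.float64(61.3))
30 base [558.   7. 165.] rim up [558.  23. 175.] rim low [558. -10. 156.] mid [558. -21. 214.]
35 base [558.  11. 168.] rim up [558.  27. 179.] rim low [558.  -4. 157.] mid [558. -21. 214.]
40 base [558.  16. 172.] rim up [558.  30. 184.] rim low [558.   1. 159.] mid [558. -20. 215.]
45 base [558.  20. 175.] rim up [558.  33. 189.] rim low [558.   6. 162.] mid [558. -20. 215.]
50 base [558.  23. 179.] rim up [558.  35. 194.] rim low [558.  11. 165.] mid [558. -20. 215.]
55 base [558.  26. 184.] rim up [558.  37. 199.] rim low [558.  16. 168.] mid [558. -19. 216.]
60 base [558.  29. 188.] rim up [558.  39. 205.] rim low [558.  20. 172.] mid [558. -19. 216.]
```

```bash
cat >> h.py <<'E'
def wproj(P):
    c=env.calibration('wrist');s=env.state();f=240/np.tan(np.radians(c['vertical_fov']/2))
    M=R.from_euler('xyz',s['ee_rot'],degrees=True).as_matrix();T=np.array(c['T_tool_cam'])
    q=T[:3,:3].T@(M.T@(P-s['ee_pos'])-T[:3,3]); th=np.arctan2(np.hypot(q[0],q[1]),q[2]);r=np.hypot(q[0],q[1])
    return np.array([c['cx'],c['cy']])+f*th*q[:2]/r
def sproj(n,P):
    c=env.calibration(n); f=240/np.tan(np.radians(c['vertical_fov']/2))
    q=R.from_euler('xyz',c['orientation'],degrees=True).inv().apply(np.array(P)-c['origin'])
    return np.array([c['cx'],c['cy']])+f*q[:2]/q[2]
E
python3 - <<'E'
from h import *
s=env.state();g=np.array(s['ee_pos'])-[0,0,6]
for t in range(20,65,5):
    t_=np.radians(t);ax=np.array([0,-np.sin(t_),np.cos(t_)]);up=np.array([0,np.cos(t_),np.sin(t_)]);b=g-62*ax
    print(t,'wrist rim up',wproj(b+19*up).round(0),'low',wproj(b-19*up).round(0),'shoulder up',wproj(b+19*up+78*ax).round(),'side base c',sproj('side',b).round(1),'captop',sproj('side',b+112*ax).round(1))
E
python3 -c "
import cv2;i=cv2.imread('pics/side12.png');cv2.imwrite('pics/z.png',cv2.resize(i[150:225,280:350],None,fx=8,fy=8,interpolation=0))"
```

```text
20 wrist rim up [316. 204.] low [319. 259.] shoulder up [317. 301.] side base c [307.5 213.3] captop [313.6 165.8]
25 wrist rim up [316. 197.] low [319. 251.] shoulder up [318. 307.] side base c [306.6 213.6] captop [314.3 165.7]
30 wrist rim up [316. 190.] low [318. 242.] shoulder up [318. 312.] side base c [305.8 213.8] captop [314.9 165.7]
35 wrist rim up [315. 184.] low [318. 234.] shoulder up [318. 318.] side base c [305.  213.7] captop [315.5 165.9]
40 wrist rim up [315. 179.] low [317. 226.] shoulder up [318. 324.] side base c [304.3 213.5] captop [316.1 166.3]
45 wrist rim up [314. 173.] low [317. 218.] shoulder up [318. 329.] side base c [303.6 213.1] captop [316.6 166.8]
50 wrist rim up [314. 169.] low [317. 210.] shoulder up [319. 334.] side base c [302.9 212.4] captop [317.1 167.5]
55 wrist rim up [314. 165.] low [316. 203.] shoulder up [319. 339.] side base c [302.3 211.6] captop [317.5 168.3]
60 wrist rim up [313. 162.] low [316. 196.] shoulder up [319. 343.] side base c [301.8 210.5] captop [317.9 169.3]
```

View pics/z.png

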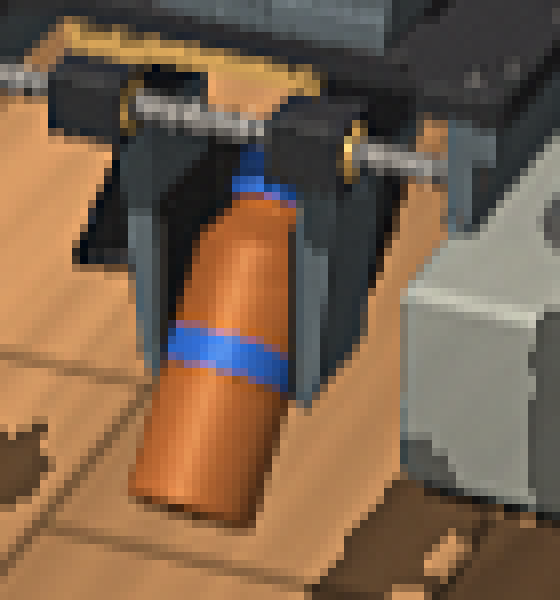

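```bash
python3 - <<'E'
from h import *
s=env.state();g=np.array(s['ee_pos'])-[0,0,6]
for t in range(25,65,5):
    t_=np.radians(t);ax=np.array([0,-np.sin(t_),np.cos(t_)]);b=g-62*ax
    print(t,'scene captop',sproj('scene',b+112*ax).round(1),'cap mid',sproj('scene',b+102*ax).round(1),'base',sproj('scene',b).round(1))
i=cv2.imread('pics/scene12.png');cv2.imwrite('pics/z2.png',cv2.resize(i[180:240,300:370],None,fx=8,fy=8,interpolation=0))
# edge fit in side view
i=cv2.imread('pics/side12.png');h=cv2.cvtColor(i,cv2.COLOR_BGR2HSV)
m=((h[...,0]<13)&(h[...,1]>165)&(h[...,2]>70))
L=[];Rr=[]
for v in range(186,211):
    c=np.where(m[v,295:320])[0]+295
    L.append((v,c.min()));Rr.append((v,c.max()))
    print(v,c.min(),c.max(),end='; ')
# axis slope predictions at left edge: use tool-y offset
E
```

```text
25 scene captop [332.7 205.5] cap mid [333.8 206.7] base [343.5 218. ]
30 scene captop [331.6 207. ] cap mid [332.9 207.9] base [344.7 216.3]
35 scene captop [330.5 208.6] cap mid [332.  209.2] base [345.9 214.5]
40 scene captop [329.5 210.3] cap mid [331.2 210.5] base [347.1 212.7]
45 scene captop [328.6 211.9] cap mid [330.5 211.8] base [348.1 210.9]
50 scene captop [327.7 213.5] cap mid [329.8 213.1] base [349.1 209. ]
55 scene captop [327.  215.1] cap mid [329.2 214.3] base [350.1 207.2]
60 scene captop [326.3 216.6] cap mid [328.7 215.5] base [350.9 205.4]
186 303 315; 187 302 315; 188 302 315; 189 305 315; 190 310 315; 191 314 315; 192 313 315; 193 315 315; Traceback (most recent call last):
  File "<stdin>", line 13, in <module>
    return umr_minimum(a, axis, None, out, keepdims, initial, where)
ValueError: zero-size array to reduction operation minimum which has no identity
```

View pics/z2.png

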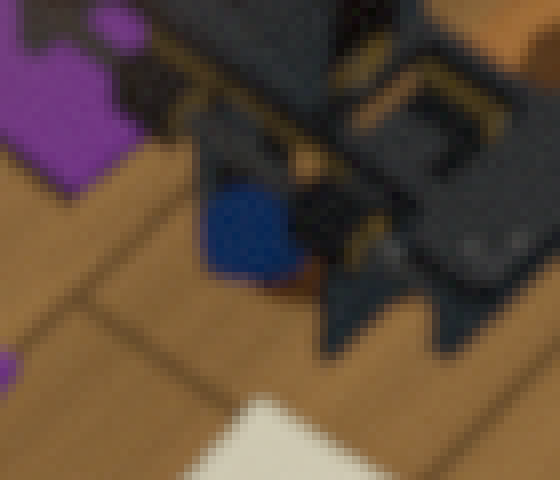

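```bash
python3 - <<'E'
from h import *
s=env.state();g=np.array(s['ee_pos'])-[0,0,6]
ph=np.linspace(0,2*np.pi,72)
for t in range(20,65,5):
    t_=np.radians(t);ax=np.array([0,-np.sin(t_),np.cos(t_)]);up=np.array([0,np.cos(t_),np.sin(t_)]);b=g-62*ax
    ring=lambda h,r:np.array([b+h*ax+r*(np.cos(p)*up+np.sin(p)*np.array([1,0,0])) for p in ph])
    C=np.array([sproj('scene',q) for q in np.r_[ring(92,14),ring(112,14)]])
    B=np.array([sproj('side',q) for q in ring(0,19)]); W=np.array([wproj(q) for q in ring(0,19)])
    print(t,'scene cap minu %.1f maxv %.1f'%(C[:,0].min(),C[:,1].max()),'side base u %.1f..%.1f v %.1f..%.1f'%(B[:,0].min(),B[:,0].max(),B[:,1].min(),B[:,1].max()),'leftpt v %.1f rightpt v %.1f'%(B[B[:,0].argmin(),1],B[B[:,0].argmax(),1]),'wrist minv %.1f'%W[:,1].min())
print('meas: scene minu 325.0 maxv 215.2; side base u 296.6..311.5, vmax 215.9, left v 211.5, right v 215.5; wrist minv 174')
E
```

```text
20 scene cap minu 327.8 maxv 212.7 side base u 299.4..315.5 v 211.0..215.6 leftpt v 212.4 rightpt v 214.3 wrist minv 204.0
25 scene cap minu 326.8 maxv 213.7 side base u 298.5..314.7 v 211.7..215.6 leftpt v 212.4 rightpt v 214.9 wrist minv 197.0
30 scene cap minu 325.8 maxv 214.7 side base u 297.7..313.9 v 212.1..215.5 leftpt v 212.2 rightpt v 215.3 wrist minv 190.4
35 scene cap minu 324.8 maxv 215.8 side base u 297.0..313.1 v 212.0..215.5 leftpt v 212.0 rightpt v 215.5 wrist minv 184.2
40 scene cap minu 323.9 maxv 216.7 side base u 296.2..312.3 v 211.4..215.6 leftpt v 211.5 rightpt v 215.5 wrist minv 178.5
45 scene cap minu 323.1 maxv 218.0 side base u 295.6..311.6 v 210.5..215.6 leftpt v 210.8 rightpt v 215.3 wrist minv 173.4
50 scene cap minu 322.4 maxv 219.6 side base u 294.9..310.9 v 209.2..215.5 leftpt v 209.9 rightpt v 214.8 wrist minv 168.9
55 scene cap minu 321.8 maxv 221.1 side base u 294.4..310.3 v 207.8..215.3 leftpt v 209.1 rightpt v 213.9 wrist minv 165.1Traceback (most recent call last):
  File "<stdin>", line 7, in <module>
  File "h.py", line 44, in sproj
    c=env.calibration(n); f=240/np.tan(np.radians(c['vertical_fov']/2))
ValueError: time passes only in moves, steps and waits
```

The tilt estimates disagree: wrist about 45°, side about 42°, scene about 34°. I'll turn the gripper about vertical, which is allowed, so the side camera sees the tilt broadside.

Request:
{"fn": "jog_arm", "kwargs": {
  "plan": [0,0,-0.3,1.0,0,0,0,1.15,0,0,0,1.15,0,0,0,1.15,0,0,0,1.15,0,0,0,1.15,0,0,0,1.15,0,0,0,1.15,0,0,0,1.15,0,0,0,1.0,0,0,0,0.6,0,0,0,0]
}}

```text
time_s: 17.38
ee_pos: [558.1, -21.0, 225.1]
ee_rot: [118.2, 90.0, -44.8]
force: [-0.3, 0.1, -1.4]
gripper_width: 37.6
```

```bash
python3 - <<'E'
from h import *
to(559,-20,226)
i=env.grab_frame('side')[:,:,::-1].copy();cv2.imwrite('pics/side13.png',i)
cv2.imwrite('pics/z3.png',cv2.resize(i[140:240,250:370],None,fx=6,fy=6,interpolation=0))
E
```

```text
pos [558.1 -21.  225.1] toolx [ 0. -0. -1.] y [ 0.293 -0.956  0.   ] z [-0.956 -0.293 -0.   ] F [-0.3  0.1 -1.4] w 37.6 t 17.38 q [-3. 17. 93. -0. 70. 70.]
shift cm [-0.09 -0.07 -0.11]
```

View pics/z3.png

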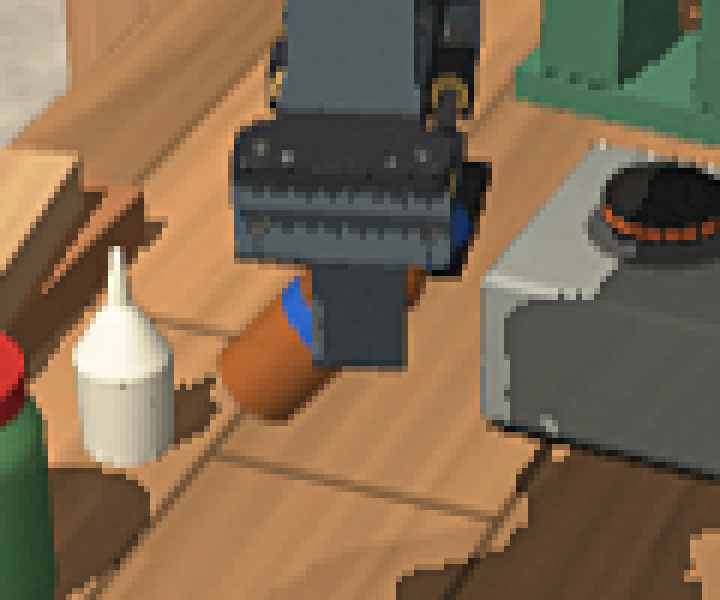

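```bash
python3 - <<'E'
from h import *
s=env.state();M=R.from_euler('xyz',s['ee_rot'],degrees=True).as_matrix();g=np.array(s['ee_pos'])-[0,0,6];z=M[:,2];y=M[:,1]
ph=np.linspace(0,2*np.pi,72);K=env.calibration('side')
f=240/np.tan(np.radians(K['vertical_fov']/2));RR=R.from_euler('xyz',K['orientation'],degrees=True).as_matrix()
def P(X):
    q=(np.array(X)-K['origin'])@RR; return np.array([K['cx'],K['cy']])+f*q[...,:2]/q[...,2:]
for t in range(25,65,5):
    t_=np.radians(t);ax=np.sin(t_)*z+np.cos(t_)*np.array([0,0,1]);up=-np.cos(t_)*z+np.sin(t_)*np.array([0,0,1]);b=g-62*ax
    B=P(b+19*(np.cos(ph)[:,None]*up+np.sin(ph)[:,None]*y)); e=P(b+19*up+50*ax)-P(b+19*up)
    print(t,'u %.1f v at %.1f; vmax %.1f u at %.1f'%(B[:,0].min(),B[B[:,0].argmin(),1],B[:,1].max(),B[B[:,1].argmax(),0]),'edge slope deg',np.degrees(np.arctan2(e[0],-e[1])).round(1))
print('meas u',250+219/6,'v',140+370/6,'vmax',140+418/6,'u',250+280/6)
i=cv2.imread('pics/side13.png')
h=cv2.cvtColor(i,cv2.COLOR_BGR2HSV)
for v in range(186,212):
    print(v,[tuple(int(k) for k in h[v,u]) for u in range(285,303)] if v in(195,) else '',end='')
m=(h[...,1]>185)&(h[...,0]<14)
pts=[(c.min()+285,v) for v in range(186,204) if len(c:=np.where(m[v,285:310])[0])]
print(pts); 
q=np.array([p for p in pts if 187<=p[1]<=197]); print(np.degrees(np.arctan(-np.polyfit(q[:,1],q[:,0],1)[0])))
E
```

```text
25 u 291.8 v at 205.3; vmax 213.6 u at 303.0 edge slope deg 28.0
30 u 290.1 v at 204.2; vmax 212.9 u at 301.2 edge slope deg 33.7
35 u 288.5 v at 202.6; vmax 212.1 u at 299.0 edge slope deg 39.2
40 u 287.0 v at 200.9; vmax 211.2 u at 297.4 edge slope deg 44.7
45 u 285.7 v at 199.0; vmax 210.1 u at 295.3 edge slope deg 50.0
50 u 284.6 v at 197.1; vmax 208.9 u at 293.7 edge slope deg 55.2
55 u 283.7 v at 195.1; vmax 207.5 u at 291.8 edge slope deg 60.2
60 u 282.9 v at 193.6; vmax 206.0 u at 290.1 edge slope deg 65.1
meas u 286.5 v 201.66666666666666 vmax 209.66666666666669 u 296.6666666666667
186 187 188 189 190 191 192 193 194 195 [(15, 134, 154), (14, 134, 156), (14, 131, 162), (14, 131, 173), (14, 135, 168), (12, 169, 164), (12, 189, 169), (12, 187, 177), (12, 185, 182), (12, 183, 184), (12, 184, 182), (12, 185, 183), (12, 193, 185), (13, 207, 192), (4, 96, 146), (109, 219, 205), (109, 200, 194), (39, 27, 93)]196 197 198 199 200 201 202 203 204 205 206 207 208 209 210 211 [(np.int64(300), 187), (np.int64(301), 188), (np.int64(301), 189), (np.int64(296), 190), (np.int64(295), 191), (np.int64(294), 192), (np.int64(293), 193), (np.int64(292), 194), (np.int64(291), 195), (np.int64(290), 196), (np.int64(289), 197), (np.int64(287), 198), (np.int64(287), 199), (np.int64(287), 200), (np.int64(287), 201), (np.int64(287), 202), (np.int64(288), 203)]
51.643074102581586
```

The broadside view gives about 40–46° (body edge about 41°, base rim 42–46°), well inside 33–58°. The bottle's middle is near (560,-20,215), over the tile. One last check that it is still, then I'll hand in.

Request:
{"fn": "jog_arm", "kwargs": {
  "plan": [0,0,0,0,0,0,0,0,0,0,0,0,0,0,0,0]
}}

```text
time_s: 17.77
ee_pos: [558.2, -20.6, 225.0]
ee_rot: [98.6, 90.0, -64.3]
force: [0.2, -0.3, -1.0]
gripper_width: 37.3
```

```bash
python3 - <<'E'
from h import *
s=env.state();print(s['ee_pos'].round(1),abs(s['qvel']).max().round(2),s['gripper_width'],s['force'].round(1))
i=env.grab_frame('side')[:,:,::-1].copy();j=cv2.imread('pics/side13.png');print(cv2.absdiff(i,j).mean(), 'crop',cv2.absdiff(i,j)[180:215,280:310].mean())
print(env.job_done())
E
```

```text
[558.2 -20.6 225. ] 0.18 37.34226308136282 [ 0.2 -0.3 -1. ]
0.8207042100694445 crop 1.7593650793650795
the job is handed in; nothing more can be done
None
```

The job is handed in at about 18 s of the 58 s allowed. The arm is holding the blue-capped bottle raised and tipped over the white tile. No verdict is reported, so what follows rests on my own checks.

- **Rack:** I gripped the bottle across the row and drew it straight up. The red and yellow bottles stayed in their holes.
- **Mixer:** I pressed the base upright on the middle of the pad for over a second. The wrist force reached 19–25 N and a picture showed the pad fully down. It was back up in later pictures.
- **Tipping:** The jog only turns the tool about its own axis, which points down. So I pushed the lower body against the mixer's fixed edge, and the bottle pivoted in the fingers.
- **Final pose:** The bottle's middle is at about (560, -20, 215) mm, within about 5 mm of the tile's centre. The grip is 30 N, and the fingers (37.3 mm apart) and joint speeds show it held still.

**Tilt disagreement:** My first tilt estimates did not agree: wrist about 45°, side about 42°, scene (cap partly hidden) about 34°. I turned the gripper so the side camera saw the tilt broadside. By the visible body edge and base rim it read 40–46°, inside the 33–58° allowed. An automatic line fit on that edge gave a steeper image slope, equal to about 47°. It included stray pixels, so I discounted it.

I noticed no other object on the bench moving in the pictures, but I did not measure their positions at the end.

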